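# Make up the setting kit and the doming kit at the goldsmith's bench

### The arm

A 7-joint arm with a two-finger parallel gripper is mounted at the origin on the work surface. World frame = base frame: x ahead of the robot, y to its left, z up, the work surface at z = 0. Lengths are in m, angles in rad, forces in N, time in s.
With the tool pointing down it reaches from about 0.425 to 0.95 m from the base axis. Payload 4.7 kg.
Tool frame: the origin (TCP) lies between the finger pads; the fingertips stand 25 mm ahead of it and the grasp point (between the pads) lies 6 mm ahead of it; z points along the fingers, y is the line along which they close (so a half turn about z gives the same grasp; the last joint's range is limited). The gripper opens to 85 mm and grips with 20 to 120 N. Pads are 22 mm wide; open, the fingers measure 114 mm over their backs; the gripper's body (76 mm by 85 mm) begins 54 mm behind the grasp point. The pads swing forward as they close: fully open they stand 13 mm farther back than shut.
Start: joints at [1.175, 0.469, -0.049, 1.532, 0.024, 1.141, -0.082], TCP at [0.242, -0.63, 0.256] pointing down, gripper open.
Joint ranges: [-2.59, 2.59], [-0.33, 1.99], [-1.39, 1.29], [0.1, 2.45], [-1.04, 4.18], [0.21, 1.99], [-2.66, 2.66]. Speed limits (rad/s): [2.57, 2.57, 3.14, 3.14, 3.14, 3.14, 3.14].

### API

Orientations are given as a 3x3 rotation matrix whose columns are the frame's x, y, z axes.
In Python, from rig import * gives the robot as it stands. Calls block until the motion is done:
- movep(position, orientation): joint-space move of the TCP to a pose.
- move_l(position, attitude=None, feed=0.15, until_force=None): straight line of the TCP; attitude=None keeps the orientation; feed is the mean speed in m/s. With until_force (N) it stops when the force on the tool has changed by that much, and returns True; else False.
- move_joints(angles): joint-space move.
- command_gripper(opening, newtons=None): finger opening in m; newtons is the grip in N (None keeps the last); returns when the fingers have stopped.
- sleep(seconds).
- inverse_kinematics(position, orientation): joint angles nearest the present ones, or None.
- sense(): the state.
- camera(name): name is "side" or "top"; returns (picture, depth): 420x560x3 uint8, red, green, blue; 420x560 float32, m along the optical axis (not along the pixel's ray), 0 where there is no reading.
- camera_params(name): a dict with "K" (3x3 intrinsics, pixels), "position" and "rotation" of the camera in the world. Camera axes: x right, y down, z forward; pixel columns grow to the right and rows downward; lengths in m; the calibration is good to about 2 mm. A picture is of the moment at which its call begins. camera_params takes no time and is no camera call.
A pose or a line that the arm cannot do raises Unreachable and nothing moves.
- finish_job(): hands the job in; it is judged then, once.
The state is a dict: "time_s": time; "joint_pos": joint angles; "qd": joint speeds; "joint_efforts": joint torques, N m; "position": TCP position; "tcp_rot": TCP orientation; "wrist_force": force on the tool from outside, world axes, zero at the start; "ft_torque": the same for the moment, N m; "finger_gap": finger opening in m; "gripper_force": force on a finger pad.
Only numpy, scipy, OpenCV 4.12 (cv2) and the standard library are available. Lean on these libraries where they do the work, as an engineer would, in place of code of your own. Each camera call takes 0.05 s, during which the arm holds its last target. There are 200 camera calls.

### The job

Make up two kits from the stock on the goldsmith's bench. Setting kit, in the longer tray: the ring clamp lying in the long compartment and the bur stand upright in the square one; doming kit, in the tray with two equal compartments: the steel doming block, hollow up, and the squat jar, upright, one in each compartment (either way round). Everything must sit flat on the tray floor inside its compartment, and the tall jar and the bench pin are to be left where they are.

Things in the scene. Friction and masses are not known exactly. Their poses are not given: they have to be found in the camera images.
- setting_tray: Fixed low wooden tray; floor top 4 mm above the bench, walls 5 mm thick, 12 mm high overall. The longer one, 267 x 112 mm outside. Origin: centre of underside; x along its length, within 10 degrees of world +y. LONG compartment, 150 (x) x 102 mm inside, centre x = -53.5 mm, y = 0 (robot's right end); SQUARE one, 102 x 102 mm, centre x = +77.5 mm. Either tray may be the left one.
- doming_tray: Fixed low wooden tray; floor top 4 mm above the bench, walls 5 mm thick, 12 mm high overall. The shorter one, 219 x 112 mm outside, with TWO EQUAL SQUARE compartments, 102 x 102 mm inside, centres at x = -53.5 and +53.5 mm, y = 0. Origin: centre of underside; x along its length, within 10 degrees of world +y.
- ring_clamp_mid (a point): Jeweller's ring clamp: a slim pale-wood hand clamp lying flat on the bench, of two halves side by side with a steel band round the middle, 120 mm long (x) x 28 mm wide (y) x 22 mm high, about 70 g. The point is its centre, 11 mm above its underside; x along its length, z up. Plain straight sides to grip across the 28 mm width.
- bur_stand_mid (a point): Bur stand: an upright round wooden puck, 48 mm in diameter and 36 mm high, with seven short steel burs standing up out of its top to 46 mm. About 60 g. The point is on its axis at half the height of the wood, 18 mm above its underside; z up. Grip it by the wooden side.
- doming_block_mid (a point): Steel doming block: a 40 x 40 x 40 mm dark steel block with one big round hollow (28 mm wide, 8 mm deep) in its bright top and smaller dark round marks on its four sides. About 400 g. The point is its centre, 20 mm above its underside; x and y square to the sides, z up.
- squat_jar_mid (a point): Squat jar: the shorter and wider of two closed amber jars with steel lids, standing upright, 50 mm in diameter and 38 mm high with its lid, straight-sided, about 90 g. The point is its centre, 19 mm above its underside; z up.
- tall_jar_mid (a point): Tall jar, NOT part of either kit: the taller and narrower of the two amber jars with steel lids, 34 mm in diameter and 66 mm high, upright and loose. The point is its centre, 33 mm above its underside. Stays where it is.
- bench_pin_mid (a point): Bench pin, NOT part of either kit: a flat loose wooden board with a V notch in one end, about 105 mm long (x) x 50 mm wide (y) x 20 mm high. The point is near its centre, 10 mm above its underside. Stays where it is.
There are look-alikes about, which are no part of the job. What is shaped like the part that bears bur_stand_mid but yellow is not meant.

How it is judged:
At the end, for the whole second after the job is handed in: Each kit thing rests upright on the tray floor (3 mm, 7 degrees) wholly inside its compartment: centre within 30 x 37 mm (clamp), 28 mm (bur stand, jar), 32 mm (block) of the compartment's centre; block and jar one per compartment; all released and at rest (x of ring_clamp_mid in the frame of setting_tray between -0.0835 and -0.0235 m and y of ring_clamp_mid in the frame of setting_tray between -0.037 and 0.037 m and z of ring_clamp_mid in the frame of setting_tray between 0.012 and 0.018 m and angle between each of ring_clamp_mid, bur_stand_mid's own z axis and vertical below 0.12 rad and x of bur_stand_mid in the frame of setting_tray between 0.0495 and 0.1055 m and y of bur_stand_mid in the frame of setting_tray between -0.028 and 0.028 m and z of bur_stand_mid in the frame of setting_tray between 0.019 and 0.025 m and (((x of doming_block_mid in the frame of doming_tray between -0.0855 and -0.0215 m and y of doming_block_mid in the frame of doming_tray between -0.032 and 0.032 m and z of doming_block_mid in the frame of doming_tray between 0.021 and 0.027 m and angle between doming_block_mid's own z axis and vertical below 0.12 rad) and (x of squat_jar_mid in the frame of doming_tray between 0.0255 and 0.0815 m and y of squat_jar_mid in the frame of doming_tray between -0.028 and 0.028 m and z of squat_jar_mid in the frame of doming_tray between 0.02 and 0.026 m and angle between squat_jar_mid's own z axis and vertical below 0.12 rad)) or ((x of doming_block_mid in the frame of doming_tray between 0.0215 and 0.0855 m and y of doming_block_mid in the frame of doming_tray between -0.032 and 0.032 m and z of doming_block_mid in the frame of doming_tray between 0.021 and 0.027 m and angle between doming_block_mid's own z axis and vertical below 0.12 rad) and (x of squat_jar_mid in the frame of doming_tray between -0.0815 and -0.0255 m and y of squat_jar_mid in the frame of doming_tray between -0.028 and 0.028 m and z of squat_jar_mid in the frame of doming_tray between 0.02 and 0.026 m and angle between squat_jar_mid's own z axis and vertical below 0.12 rad))) and linear speed of each of ring_clamp, bur_stand, doming_block, squat_jar below 0.02 m/s); the robot touches nothing.
It fails at once if the tall jar, which stays in stock, is pushed more than 30 mm or knocked over (distance of tall_jar_mid from where it was at the start of the episode above 0.03 m or angle between tall_jar_mid's own z axis and vertical above 0.5 rad).
It fails at once if the bench pin, which stays in stock, is pushed more than 30 mm or knocked over (distance of bench_pin_mid from where it was at the start of the episode above 0.03 m or angle between bench_pin_mid's own z axis and vertical above 0.5 rad).
It also fails if it takes over 96 s, if anything falls off the work surface, if the arm or the gripper's body presses on something with over 40 N, if the wrist force passes 120 N, or if a joint passes its speed limit or range.

## Working session

There is one attempt and no reset: what is moved stays moved. The work goes in short steps, each a Python script; the robot and the scene stay as the last script left them, time stands still between calls to the robot, and variables do not carry over. Pictures are saved under pics/ and viewed, at most 14 in all, crops included, and the job is handed in when it is done.

```bash
mkdir -p pics; python3 - <<'E'
from rig import *
import cv2,numpy as np
for n in("top","side"):
    p,d=camera(n); cv2.imwrite(f"pics/{n}0.png",p[:,:,::-1]); np.savez(f"{n}0.npz",p=p,d=d,**camera_params(n))
    c=camera_params(n); print(n,c["K"].round(1).tolist(),c["position"],np.round(c["rotation"],3).tolist(),(d==0).mean())
print(sense()["time_s"])
E
```

```text
top [[473.7, 0.0, 286.0], [0.0, 473.7, 204.9], [0.0, 0.0, 1.0]] [0.44915428 0.01949122 1.13876521] [[-0.014, -0.992, 0.126], [-1.0, 0.012, -0.014], [0.013, -0.126, -0.992]] 0.0041964285714285714
side [[391.2, 0.0, 275.4], [0.0, 391.2, 213.3], [0.0, 0.0, 1.0]] [0.18445587 0.52514493 0.79860136] [[-0.816, -0.424, 0.393], [-0.578, 0.61, -0.542], [-0.009, -0.67, -0.742]] 0.004056122448979592
0.1
```

View pics/top0.png

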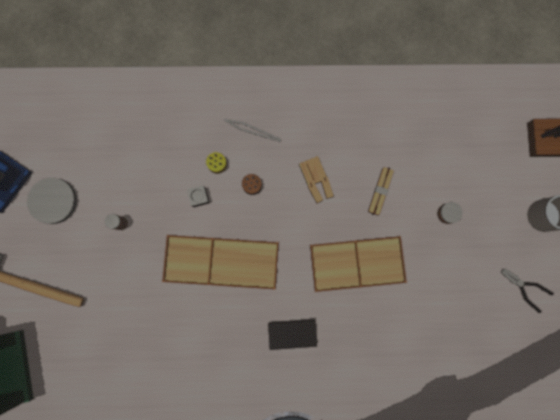

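View pics/side0.png

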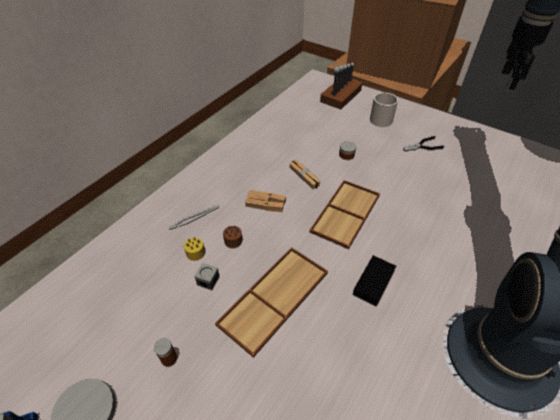

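The top picture shows:
- **Trays:** setting tray centred near (221,262), doming tray near (358,263).
- **Bur stand:** there are two candidates, brown at (252,184) and yellow at (216,162). The brown one is meant because yellow is excluded.
- **Jars:** the right one at (451,212) is squat. The left one at (115,221) is narrow and tall.
- **Flat wooden things:** the clamp is at (382,190) with a steel band. The bench pin is at (317,180) with a V notch.
- **Doming block:** at (199,197).

Next I'll measure these and make one enlarged crop to confirm.

```bash
cat > vis.py <<'E'
import numpy as np,cv2
def cloud(p,d,K,position,rotation):
    v,u=np.mgrid[:d.shape[0],:d.shape[1]]
    c=np.stack([(u-K[0,2])/K[0,0]*d,(v-K[1,2])/K[1,1]*d,d],-1)
    return c@rotation.T+position
def ray(uv,z,c):
    r=c["rotation"]@np.linalg.inv(c["K"])@np.array([uv[0],uv[1],1.])
    return c["position"]+r*(z-c["position"][2])/r[2]
def pix(P,c):
    q=c["K"]@(c["rotation"].T@(np.asarray(P)-c["position"])); return q[:2]/q[2]
E
python3 - <<'E'
from vis import *
T=np.load("top0.npz"); S=np.load("side0.npz"); X={}
obj=dict(clamp=(382,190,.022),bur=(252,184,.036),yellow=(216,162,.036),block=(199,197,.04),squat=(451,212,.038),tall=(115,219,.066),pin=(317,180,.02),blackthing=(292,334,.02))
for n,c in(("top",T),("side",S)):
    W=cloud(**{k:c[k] for k in c}); ok=c["d"]>0
    tab=ok&(abs(W[...,2])<.01)&(abs(W[...,0]-.5)<.25)&(abs(W[...,1])<.4); print(n,"table z",np.median(W[...,2][tab]),W[...,2][tab].std())
    for k,(u,v,h) in obj.items():
        g=ray((u,v),h,T)
        m=ok&(np.hypot(W[...,0]-g[0],W[...,1]-g[1])<(.075 if k in("clamp","pin","blackthing") else .032))&(W[...,2]>.01)
        top=m&(W[...,2]>h-.007)
        if top.sum()<5: print(k,"few",top.sum(),m.sum());continue
        P=W[top]; r=cv2.minAreaRect(P[:,:2].astype(np.float32)*1000)
        print(n,k,top.sum(),"zmax %.3f med %.3f"%(P[:,2].max(),np.median(P[:,2])),"mean",P[:,:2].mean(0).round(4),"rect",np.round(r[0],1),np.round(r[1],1),round(r[2],1))
# trays: dark wall masks by height
c=T; W=cloud(**{k:c[k] for k in c})
for k,(u,v) in dict(setting=(221,262),doming=(358,263)).items():
    g=ray((u,v),.01,T)
    hsv=cv2.cvtColor(c["p"],cv2.COLOR_RGB2HSV)
    m=((hsv[...,1]>70)&(abs(W[...,0]-g[0])<.09)&(abs(W[...,1]-g[1])<.165)).astype(np.uint8)
    n_,lab,st,_=cv2.connectedComponentsWithStats(m); i=1+st[1:,4].argmax()
    vv,uu=np.nonzero(lab==i)
    P=np.array([ray((a,b),.010,T)[:2] for a,b in zip(uu,vv)]).astype(np.float32)*1000
    print(k,cv2.minAreaRect(P),W[lab==i][:,2].mean())
a=cv2.resize(T["p"][135:245,90:480],None,fx=2,fy=2,interpolation=cv2.INTER_CUBIC)
b=cv2.resize(S["p"][125:385,130:390],None,fx=1.4,fy=1.4,interpolation=cv2.INTER_CUBIC)
im=np.zeros((a.shape[0]+b.shape[0],780,3),np.uint8); im[:a.shape[0]]=a; im[a.shape[0]:,:b.shape[1]]=b
cv2.imwrite("pics/crop1.png",np.clip(im[:,:,::-1].astype(float)*1.6,0,255))
E
```

```text
top table z 0.0006250665055771432 0.0026282984297087727
top clamp 544 zmax 0.029 med 0.021 mean [ 0.624  -0.2228] rect [ 624.3 -223.4] [ 28.4 119.5] 69.9
top bur 319 zmax 0.051 med 0.037 mean [0.6429 0.0863] rect [643.7  86.7] [46. 45.] 0.4
top yellow 315 zmax 0.052 med 0.036 mean [0.696  0.1702] rect [696.7 170.3] [47. 46.] 14.8
top block 234 zmax 0.048 med 0.040 mean [0.6155 0.2126] rect [615.7 213.4] [41.6 40. ] 14.5
top squat 356 zmax 0.043 med 0.037 mean [ 0.5685 -0.3833] rect [ 568.1 -384.1] [47.5 49.1] 0.6
top tall 181 zmax 0.073 med 0.067 mean [0.555  0.3991] rect [555.4 399.6] [32.1 32.5] 30.0
top pin 800 zmax 0.027 med 0.020 mean [ 0.6581 -0.0678] rect [655.1 -69. ] [105.4  52.4] 21.0
top blackthing 1324 zmax 0.038 med 0.030 mean [ 0.2933 -0.0051] rect [292.3  -5.1] [ 61.2 109.8] 3.2
side table z 0.0012329957023925475 0.0020896978460446
side clamp 302 zmax 0.027 med 0.022 mean [ 0.6181 -0.2226] rect [ 620.6 -225.1] [ 30.5 119.4] 69.9
side bur 248 zmax 0.050 med 0.037 mean [0.637  0.0869] rect [639.2  84.3] [45.6 46.9] 38.1
side yellow 265 zmax 0.050 med 0.037 mean [0.6902 0
[... 200 characters left out ...]
[ 564.9 -386.6] [48.7 50.7] 65.7
side tall 257 zmax 0.070 med 0.067 mean [0.5503 0.3982] rect [551.6 397.4] [32.2 34.4] 31.6
side pin 524 zmax 0.025 med 0.020 mean [ 0.6505 -0.0691] rect [650.6 -71.7] [106.1  55.9] 22.4
side blackthing 1181 zmax 0.035 med 0.031 mean [ 0.2874 -0.0003] rect [288.7  -6.6] [ 60.1 112.4] 3.1
setting ((460.0107727050781, 160.1232452392578), (266.55194091796875, 111.3320541381836), 85.34770965576172) 0.010170947030777774
doming ((451.3948974609375, -164.8304443359375), (111.08137512207031, 218.26675415039062), 4.875410079956055) 0.004945374295538498[ WARN:0@1.457] global loadsave.cpp:1063 imwrite_ Unsupported depth image for selected encoder is fallbacked to CV_8U.
```

View pics/crop1.png

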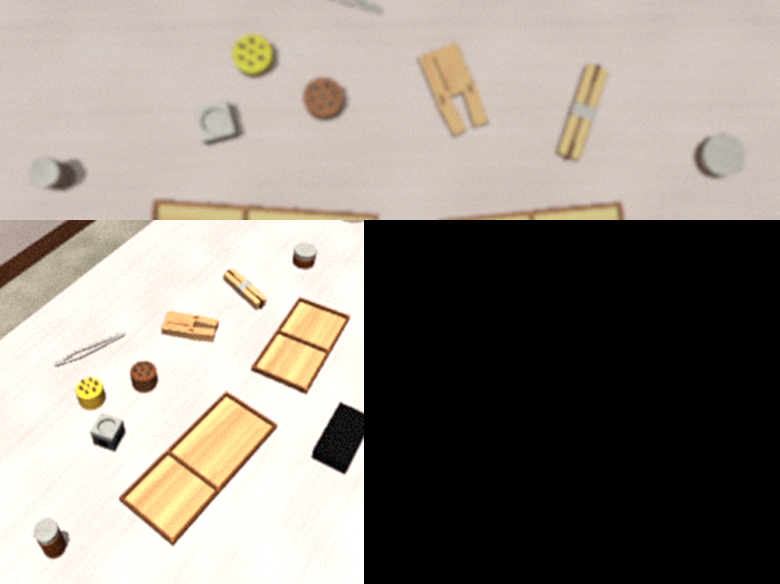

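The crop confirms it: brown bur stand at (323,98), steel block at (220,122), banded clamp at (582,112) and squat jar at (720,156). The tall jar (48,172), notched pin (452,88) and yellow puck stay where they are. I'll take the bur stand first.

```bash
cat > job.py <<'E'
from rig import *
import numpy as np
H=.16
def rot(a):
    y=np.array([np.cos(a),np.sin(a),0]); z=np.array([0,0,-1.]); return np.column_stack([np.cross(y,z),y,z])
def best(pos,deg):
    q0=np.array(sense()["joint_pos"]); c=[]
    for a in (deg,deg+180):
        R=rot(np.radians(a)); q=inverse_kinematics(pos,R)
        if q is not None: c.append((np.abs(np.array(q)-q0).max()+5*(abs(q[6])>2.4),a,R))
    return min(c,key=lambda t:t[0])[2]
S0=np.array([.459,.1605]); Sx=np.radians(85.35); D0=np.array([.450,-.1645]); Dx=np.radians(94.9)
def intray(o,a,x): return o+x*np.array([np.cos(a),np.sin(a)])
def pick(xy,deg,z,opening,N):
    R=best([*xy,H],deg); command_gripper(opening)
    movep([*xy,H],R); move_l([*xy,z],feed=.12)
    command_gripper(0,N); s=sense(); print("grip gap %.4f F %.1f wf"%(s["finger_gap"],s["gripper_force"]),np.round(s["wrist_force"],1),"t",s["time_s"])
    move_l([*xy,H],feed=.15); s=sense(); print("lifted gap %.4f"%s["finger_gap"],np.round(s["wrist_force"],1))
def place(xy,deg,z,opening):
    R=best([*xy,H],deg); movep([*xy,H],R); move_l([*xy,z+.02],feed=.15)
    hit=move_l([*xy,z-.003],feed=.03,until_force=6); s=sense(); print("hit",hit,"z off %.4f"%(s["position"][2]-z))
    command_gripper(opening); move_l([*xy,H],feed=.15); print("t",sense()["time_s"],"placed",np.round(xy,3))
def snap(n,name):
    import cv2
    p,d=camera(n); cv2.imwrite(f"pics/{name}.png",p[:,:,::-1]); np.savez(f"{name}.npz",p=p,d=d,**camera_params(n))
E
python3 - <<'E'
from job import *
pick([.641,.0858],148,.041,.08,40)
place(intray(S0,Sx,.0775),175,.045,.07)
snap("side","s1")
E
```

```text
grip gap 0.0469 F 41.4 wf [-0.8 -0.7  5.6] t 4.775
lifted gap 0.0465 [-0.   0.3 -1.7]
hit True z off 0.0010
t 9.325 placed [0.465 0.238]
```

View pics/s1.png

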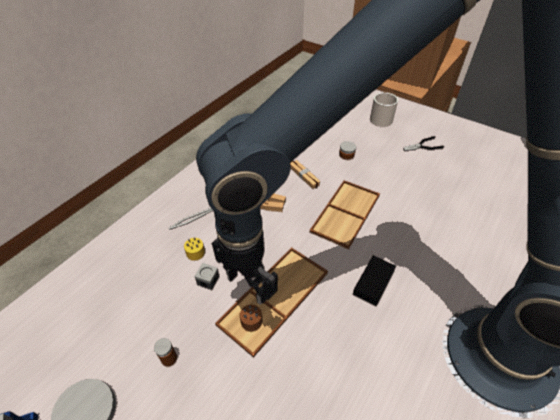

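The bur stand is upright in the square compartment at (251,318). Next are the block, then the clamp, then the jar.

```bash
python3 - <<'E'
from job import *
pick([.6135,.212],104.5,.043,.08,80)
place(intray(D0,Dx,.0535),94.9,.047,.065)
pick([.6222,-.2238],69.9,.030,.06,40)
place(intray(S0,Sx,-.0535),-4.65,.034,.05)
snap("top","t2")
E
```

```text
grip gap 0.0379 F 82.4 wf [-0.5 -0.8  6. ] t 12.1
lifted gap 0.0386 [ 1.1 -0.2 -3.3]
hit True z off 0.0009
t 17.0667 placed [ 0.445 -0.111]
grip gap 0.0268 F 40.7 wf [ 0.3 -0.3  4.9] t 19.7667
lifted gap 0.0270 [-0.7  0.5 -0.6]
hit True z off 0.0008
t 24.9833 placed [0.455 0.107]
```

View pics/t2.png

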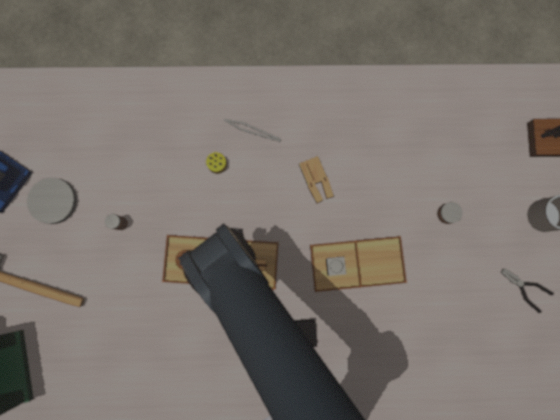

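The block is in the left compartment of the doming tray at (336,267), and the squat jar is still at (451,212). I'll place the jar, then move clear and check everything.

```bash
python3 - <<'E'
from job import *
from vis import cloud
pick([.566,-.3845],30,.042,.085,40)
place(intray(D0,Dx,-.0535),4.9,.046,.072)
move_joints([1.175, 0.469, -0.049, 1.532, 0.024, 1.141, -0.082])
sleep(.3); snap("top","t3"); snap("side","s3"); print(sense()["time_s"])
for n in("t3","s3"):
    c=np.load(n+".npz"); W=cloud(**{k:c[k] for k in c})
    for k,o,a,x,h in(("clamp",S0,Sx,-.0535,.026),("bur",S0,Sx,.0775,.04),("block",D0,Dx,.0535,.044),("jar",D0,Dx,-.0535,.042)):
        L=(W[...,:2]-o)@np.array([[np.cos(a),-np.sin(a)],[np.sin(a),np.cos(a)]])
        m=(c["d"]>0)&(abs(W[...,2]-h)<.006)&(abs(L[...,1])<.045)&(abs(L[...,0]-x)<(.072 if k=="clamp" else .045))
        P=L[m]; A=np.c_[P,np.ones(len(P))]; f=np.linalg.lstsq(A,W[...,2][m],rcond=None)[0]
        print(n,k,m.sum(),"off",(P.mean(0)-[x,0]).round(4),"min",P.min(0).round(3),"max",P.max(0).round(3),"z %.4f"%np.median(W[...,2][m]),"tilt",f[:2].round(3))
E
```

```text
grip gap 0.0486 F 41.8 wf [-0.6 -0.9  5. ] t 28.8667
lifted gap 0.0484 [ 0.2  0.5 -1.5]
hit True z off 0.0009
t 33.2833 placed [ 0.455 -0.218]
35.4083
t3 clamp 563 off [ 0.0047 -0.0009] min [-0.109 -0.015] max [0.01  0.013] z 0.0263 tilt [ 0.005 -0.003]
t3 bur 308 off [ 0.0002 -0.0009] min [ 0.054 -0.024] max [0.101 0.022] z 0.0404 tilt [0.026 0.002]
t3 block 199 off [ 0.0024 -0.0021] min [ 0.036 -0.022] max [0.076 0.018] z 0.0434 tilt [0.01  0.022]
t3 jar 369 off [ 0.0006 -0.0013] min [-0.078 -0.026] max [-0.029  0.022] z 0.0418 tilt [-0.01   0.003]
s3 clamp 554 off [0.0057 0.0038] min [-0.111 -0.013] max [0.009 0.017] z 0.0265 tilt [-0.006 -0.041]
s3 bur 338 off [0.0003 0.0048] min [ 0.052 -0.02 ] max [0.099 0.026] z 0.0405 tilt [-0.01  -0.024]
s3 block 170 off [0.0021 0.0022] min [ 0.032 -0.018] max [0.076 0.022] z 0.0444 tilt [-0.004  0.   ]
s3 jar 207 off [0.0005 0.0033] min [-0.079 -0.022] max [-0.03   0.027] z 0.0426 tilt [-0.025  0.002]
```

```bash
python3 -c "
import cv2,numpy as np
a=cv2.imread('pics/t3.png')[130:310,90:480];b=cv2.imread('pics/s3.png')[125:385,130:490]
a=cv2.resize(a,(780,360));b=cv2.resize(b,(324,234));im=np.zeros((594,780,3),np.uint8);im[:360]=a;im[360:,:324]=b
cv2.imwrite('pics/c3.png',cv2.convertScaleAbs(im,alpha=1.5))"
```

```text
(no output)
```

View pics/c3.png

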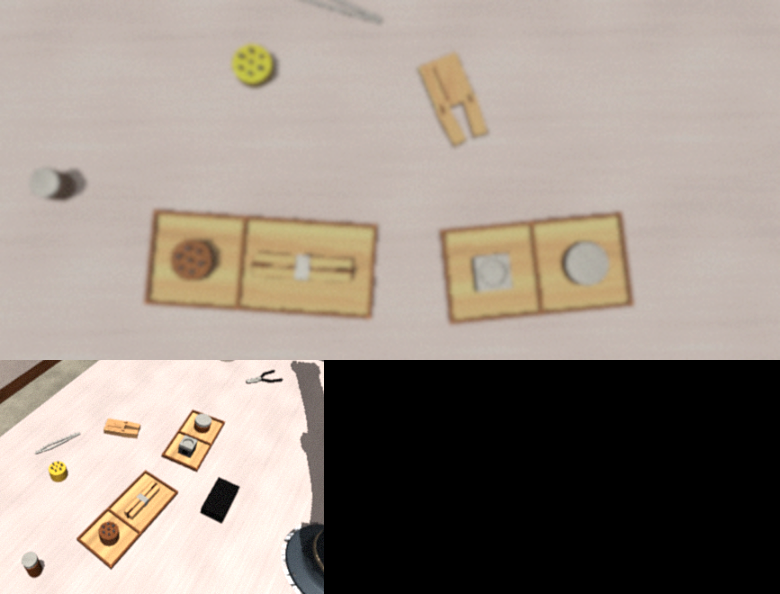

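All four things sit flat and near the centres of their compartments: bur stand (193,259), clamp (303,266), block (492,272) and jar (586,263). The tall jar and the pin have not moved.

```bash
python3 -c "
from rig import *
print(finish_job())"
```

```text
the job is handed in; nothing more can be done
None
```

Both kits are made up and handed in at about 35 s of the 96 s allowed; the last pictures showed all four things flat inside their compartments and the tall jar and bench pin unmoved, but the hand-in returned no verdict.

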